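Clock a bearing housing in its drilling jig and lock it with the key

ROBOT

A 6-joint arm with a two-finger parallel gripper is mounted at the origin on a cart in front of the work surface, level with it; the furniture and walls round the work are solid. World frame = base frame: x ahead of the robot, y to its left, z up, the work surface at z = 0. Lengths are in m, angles in rad, forces in N, time in s.
With the tool pointing down it reaches from about 0.375 to 0.9 m from the base axis. Payload 3.1 kg.
Tool frame: the origin (TCP) lies on the centre line of the jaws, within the pads' length; the fingertips stand 19 mm ahead of it and the grasp point (between the pads) is the TCP; z points along the fingers, y is the line along which they close (so a half turn about z gives the same grasp; the last joint's range is limited). The gripper opens to 85 mm and grips with 20 to 120 N. Pads are 22 mm wide; open, the fingers measure 114 mm over their backs; the gripper's body (76 mm by 85 mm) begins 54 mm behind the grasp point. The pads swing forward as they close: fully open they stand 13 mm farther back than shut.
Start: joints at [0.96, 0.527, 1.433, -0, 1.181, -0.178], TCP at [0.262, 0.567, 0.25] pointing down, gripper open.
Joint ranges: [-3.08, 3.08], [-0.75, 2.2], [0.22, 2.44], [-1.43, 4.57], [0, 2.65], [-2.85, 2.85]. Speed limits (rad/s): [2.79, 2.79, 3.14, 3.14, 3.14, 3.14].

INTERFACE

Orientations are given as a unit quaternion [x, y, z, w].
In Python, from station import manip, cams, sign_off gives the robot as it stands.
- The arm moves only by the tool carry_out, never from a script. Its argument "targets" is a list that holds one entry, the list of rows, each a list of 7 numbers: the shift along the tool's x, y, z in cm, then the turn, a rotation vector about the tool's x, y, z in degrees, then the finger opening in cm, from 0 to 8.54. A call has 1 to 12 rows; each row is the pose to reach, as a shift and turn from the pose commanded when the call began, along the tool's axes at that moment; what a row does not reach only later rows make up. A row lasts 1/12 s, in which the tool goes at most 41.7 mm and 7.16 degrees, less where a joint would pass 70% of its speed; a pose out of reach is approached as far as the arm can. A call with a gripper value outside its range is refused whole. The fingers move at their own pace and stop on an object; "force" is the grip in N (left out, the last holds). Time passes only in rows, so rows that repeat a pose let the fingers close. It gives the time, the measured TCP pose, the force, the opening and the grip force at its end, in the units of the state.
- manip.sense(): the state, without advancing time (a new reading comes with each control period).
- cams.snapshot(name): name is "scene" or "top"; returns the picture (384x512x3 uint8, red, green, blue); there is no depth.
- cams.camera_info(name): a dict with "K" (3x3 intrinsics, pixels), "k1" (the pictures are not rectified: a ray, as slopes to the right and down, at radius r is drawn at 1 + k1 r^2 times it, then the intrinsics apply), "T" (4x4, takes a point from camera to world coordinates). Camera axes: x right, y down, z forward; pixel columns grow to the right and rows downward; lengths in m; the calibration is good to about 2 mm. A picture is of the moment at which its call begins. camera_info takes no time and is no camera call.
- sign_off(): hands the job in; it is judged then, once.
The state is a dict: "t": time; "q": joint angles; "qd": joint speeds; "tau": joint torques, N m; "tcp_pos": TCP position; "tool_rot": TCP orientation; "force": force on the tool from outside, world axes, zero at the start; "ft_torque": the same for the moment, N m; "finger_gap": opening from 0.0 (shut) to 1.0 (fully open); "gripper_force": force on a finger pad.
Only numpy, scipy, OpenCV 4.12 (cv2) and the standard library are available. Lean on these libraries where they do the work, as an engineer would, in place of code of your own. Each camera call takes 0.05 s, during which the arm holds its last target. There are 200 camera calls.

TASK

The bearing housing sits in its drilling jig turned the wrong way, so its last bolt hole cannot be drilled yet. Turn the housing on the jig until the notch in its rim faces the jig's sliding key, then push the key fully home into the notch so that the housing is locked. Leave the housing seated flat on the jig, and do not disturb the things lying around it.

Things in the scene. Friction and masses are not known exactly. Their poses are not given: they have to be found in the camera images.
- jig: Drilling jig fixed to the bench: 12 mm steel plate, 160 mm square round its centre, with a 68 mm wide tongue to 164 mm on its -x side, towards the robot. Origin: on the centre axis at bench height; z up. The key slides along the tongue in the jig's +x direction. A spigot (32 mm diameter, 12 mm high) centres the housing. Bush bracket at 45 deg from +x to +y, 36-102 mm from the axis, top 48 mm up.
- housing: Flanged bearing housing, bare aluminium, 0.6 kg, loose on the spigot: flange 130 mm diameter, 16 mm thick; plain round neck 48 mm diameter, 52 to 88 mm above the bench free to grip from above; cap and nipple reach 98 mm. Origin: centre of its underside (12 mm above the bench), z up. One rim notch, 18 mm wide, 20 mm deep, on its -x side; it faces the key when housing and jig axes are parallel.
- notch (a point): Point in the middle of the rim notch, at the housing's (-55, 0, 16) mm: 55 mm from the axis, level with the flange's top face.
- notch_target (a point): Point on the jig at (-55, 0, 28) mm: where the notch point lies when the notch faces the key squarely.
- key (a joint): Sliding key, travel in m towards the housing: 0 = withdrawn (nose 13 mm off the rim), 0.013 = nose on the rim if the notch is not there, 0.030 = fully home in the notch. Steel bar 15 mm wide, 12 mm thick, nose tapered to 8 mm over its last 8 mm; 2 N of friction keeps it where it is left.
- key_grip (a point): Centre of the key's upright black grip, a cylinder 24 mm in diameter, from 32 to 66 mm above the bench (this point: 50 mm). Moves with the key: 146 mm from the jig's axis when withdrawn, 116 mm when home. Guide rails beside the bar are 34 mm high with their screws; the cover ahead of it (86-108 mm from the axis) 39 mm.
- bolt_loose: Bystander: hex bolt, 61 x 19 x 17 mm, lying on a corner of the jig plate. Origin under its middle.
- marker_pen: Bystander: marker pen, 126 x 18 x 18 mm, lying beside the jig. Origin under its middle.
- sanding_pad: Bystander: sanding block, 65 x 100 x 34 mm, behind the jig. Origin under its middle.
- screwdriver: Bystander: screwdriver, 194 x 29 x 29 mm, lying beside the jig. Origin under its middle.
- wood_block: Bystander: square pine offcut, 140 x 38 x 38 mm, lying in front of the tool box. Origin under its middle.

How it is judged:
By the outcome, as a careful person would: the job done as asked, in the order asked, and still so for the second after the job is handed in, with the robot touching nothing.
It also fails if it takes over 51 s, if anything falls off the work surface, if the arm or the gripper's body presses on something with over 40 N, if the wrist force passes 120 N, or if a joint passes its speed limit or range.

## Working session

There is one attempt and no reset: what is moved stays moved. The work goes in short steps, Python scripts to look and compute and a tool call to move; the robot and the scene stay as the last step left them, time stands still between calls to the robot, and variables do not carry over. Pictures are saved under pics/ and viewed, at most 13 in all, crops included, and the job is handed in when it is done.

Besides the shell and the picture viewer there is one more tool, called as name([rows], argument=value, ...), one row to a line, values as JSON. carry_out: Moves the arm, as the interface text tells. Its arguments: {"type":"object","properties":{"targets":{"type":"array"},"force":{"type":"number"}},"required":["targets"]}

```bash
mkdir -p pics; ls
python3 - <<'E'
from station import manip,cams
import cv2
for n in("scene","top"):
    im=cams.snapshot(n); cv2.imwrite(f"pics/{n}0.png",im[...,::-1])
    c=cams.camera_info(n); print(n,c)
print(manip.sense())
E
```

```text
pics
scene {'K': array([[369.95368268,   0.        , 257.08448039],
       [  0.        , 369.95368268, 189.15812556],
       [  0.        ,   0.        ,   1.        ]]), 'k1': 0.039343660379805946, 'T': array([[ 0.69203996, -0.38955202,  0.60772519, -0.07845975],
       [-0.72150585, -0.39961526,  0.56545287, -0.33994159],
       [ 0.02258296, -0.82979326, -0.5576138 ,  0.64399146],
       [ 0.        ,  0.        ,  0.        ,  1.        ]])}
top {'K': array([[454.81935466,   0.        , 260.69408137],
       [  0.        , 454.81935466, 190.65201831],
       [  0.        ,   0.        ,   1.        ]]), 'k1': -0.030470366118186383, 'T': array([[ 0.01268437, -0.98393357,  0.17808379,  0.36601557],
       [-0.99991488, -0.01193719,  0.00526656,  0.26070828],
       [-0.00305613, -0.17813543, -0.98400123,  1.09563293],
       [ 0.        ,  0.        ,  0.        ,  1.        ]])}
{'t': 0.1, 'q': array([ 9.59501281e-01,  5.28368799e-01,  1.43380302e+00, -3.43191033e-05,
        1.18141503e+00, -1.78502537e-01]), 'qd': array([ 7.36995424e-05, -4.34935324e-03, -3.87153867e-03, -1.40535976e-03,
       -9.13895799e-05, -1.08320420e-03]), 'tau': array([-7.26628168e-04, -4.43305886e+01, -1.78585982e+01, -2.10457788e-04,
        3.92184797e-03,  8.32332432e-06]), 'tcp_pos': array([0.26174698, 0.56686021, 0.24942498]), 'tool_rot': array([ 2.14704843e-01,  9.76678471e-01, -9.26460868e-04, -3.68950733e-04]), 'force': array([ 0.17910912, -0.16401553,  0.25164669]), 'ft_torque': array([ 0.00406114, -0.00794145,  0.02543969]), 'gripper_force': 0.0, 'finger_gap': 1.003088763226415}
```

View pics/scene0.png

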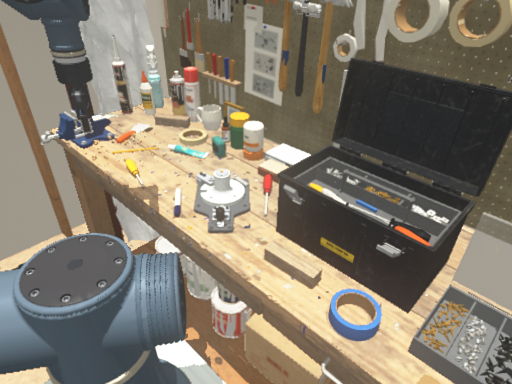

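View pics/top0.png

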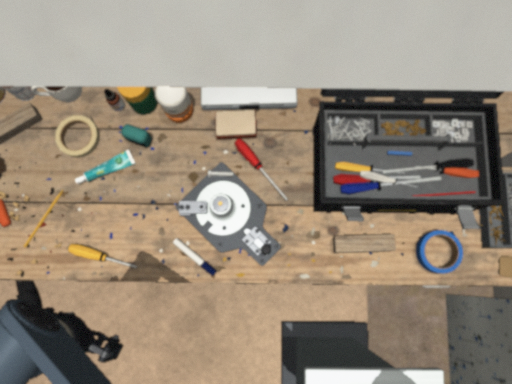

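The top view shows the housing at about (220,205), the key and tongue to its lower right at about (257,242), the pen at (193,256), and the screwdriver at (260,168). I'll zoom in on this area.

```bash
cat > h.py <<'E'
import numpy as np,cv2
from station import cams
I={n:cams.camera_info(n) for n in("scene","top")}
def ray(n,uv):
    c=I[n];K=c["K"];p=cv2.undistortPoints(np.float64(uv).reshape(-1,1,2),K,np.array([c["k1"],0,0,0.]))[:,0]
    d=np.c_[p,np.ones(len(p))]@c["T"][:3,:3].T
    return c["T"][:3,3],d
def plane(n,uv,z):
    o,d=ray(n,uv);return (o+d*((z-o[2])/d[:,2])[:,None])[:,:2]
def proj(n,P):
    c=I[n];T=np.linalg.inv(c["T"]);P=np.float64(P).reshape(-1,3)
    r=cv2.projectPoints(P,cv2.Rodrigues(T[:3,:3])[0],T[:3,3],c["K"],np.array([c["k1"],0,0,0.]))[0]
    return r[:,0]
def crop(n,x,y,w,h,s,f):
    im=cams.snapshot(n)[y:y+h,x:x+w,::-1]
    im=cv2.resize(im,None,fx=s,fy=s,interpolation=cv2.INTER_CUBIC)
    st=20
    for u in range(-x%st,w,st):cv2.putText(im,str(u+x),(u*s,10),0,.35,(0,0,255));cv2.line(im,(int((u+.5)*s),12),(int((u+.5)*s),18),(0,0,255))
    for v in range(-y%st,h,st):cv2.putText(im,str(v+y),(0,v*s+6),0,.35,(0,0,255));cv2.line(im,(24,int((v+.5)*s)),(30,int((v+.5)*s)),(0,0,255))
    cv2.imwrite(f,im)
E
python3 -c "
from h import *
crop('top',165,135,130,145,4,'pics/t1.png');crop('scene',165,155,120,90,6,'pics/s1.png')"
```

```text
(no output)
```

View pics/t1.png

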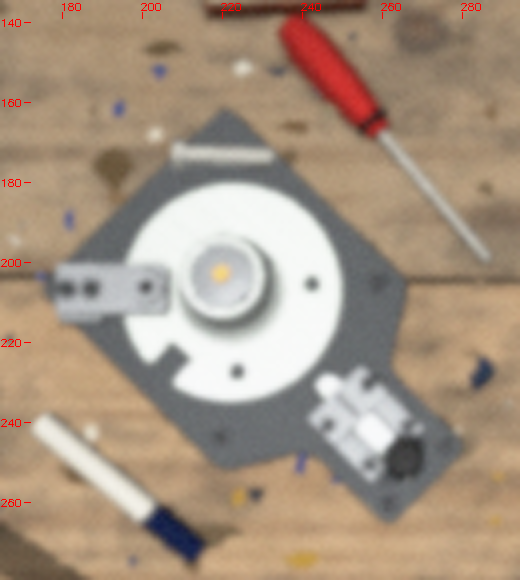

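View pics/s1.png

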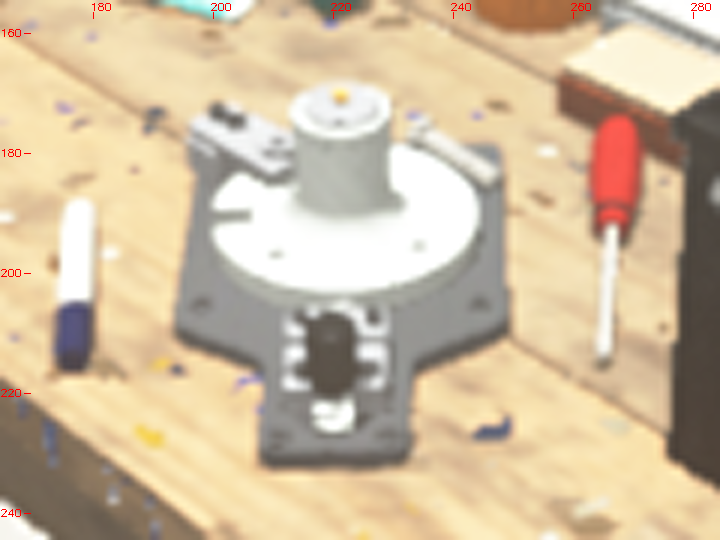

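The zoomed crop shows the notch at about (206,223), the flange centre near (220,208) and the grip at about (263.5,248). The bracket is on the left, and the tongue points down and right. Next I'll compute positions from these.

```bash
cat > m.py <<'E'
from h import *
im=cams.snapshot("top")
hsv=cv2.cvtColor(im,cv2.COLOR_RGB2HSV)
m=((hsv[...,2]>205)&(hsv[...,1]<30)).astype(np.uint8);m[:170]=0;m[240:]=0;m[:,:190]=0;m[:,252:]=0
n,l,s,c=cv2.connectedComponentsWithStats(m);k=1+s[1:,4].argmax();m=(l==k).astype(np.uint8)
ct=max(cv2.findContours(m,0,1)[0],key=len)[:,0]
P=plane("top",ct,.028)
from scipy.optimize import least_squares
for b in (1,):
    f=least_squares(lambda q:np.hypot(*(P-q[:2]).T)-.065,P.mean(0),loss="soft_l1",f_scale=.001)
C=f.x
r=np.hypot(*(P-C).T);a=np.degrees(np.arctan2(*(P-C).T[::-1]))
print("C",C,"rmed",np.median(r),"area",s[k,4])
for i in np.where(r<.061)[0]: print(ct[i],round(r[i]*1e3,1),round(a[i],1))
E
python3 - <<'E'
from m import *
v=np.array([[206,223]]);d=plane("top",v,.028)-C;print("notch",d,np.degrees(np.arctan2(d[0,1],d[0,0])))
cs=plane("top",[[220,161],[264,203],[219,251],[259,265],[278,246]],.012);print("corners",cs)
mid=cs[3:].mean(0);d=mid-C;print("tongue",np.hypot(*d)*1e3,np.degrees(np.arctan2(d[1],d[0])))
print("plate c from top&bottom",(cs[0]+cs[2])/2)
g=(cv2.cvtColor(im,cv2.COLOR_RGB2GRAY)<75);w=g[240:258,256:272];y,x=np.nonzero(w);print("blob",x.mean()+256,y.mean()+240,w.sum())
G=plane("top",[[x.mean()+256,y.mean()+240]],.063)[0];d=G-C;print("grip",G,np.hypot(*d)*1e3,np.degrees(np.arctan2(d[1],d[0])))
print("neck top",plane("top",[[219,204],[218,202.5]],.09))
print("check scene: flange C, neck top, grip top",proj("scene",[[*C,.028],[*C,.098],[*G,.066]]))
E
```

```text
C [0.51856481 0.35473505] rmed 0.062228383520697234 area 1757
[199 200] 60.4 74.4
[200 200] 58.1 73.7
[201 200] 55.8 73.0
[202 200] 53.6 72.2
[203 200] 51.3 71.4
[204 200] 49.1 70.4
[205 201] 46.0 72.2
[206 201] 43.7 71.2
[207 202] 40.7 73.3
[208 203] 37.7 75.6
[208 204] 37.1 79.2
[208 205] 36.6 82.9
[208 206] 36.3 86.6
[208 207] 36.2 90.4
[208 208] 36.2 94.2
[208 209] 36.4 98.0
[208 210] 36.7 101.7
[208 211] 37.2 105.3
[208 212] 37.8 108.8
[207 213] 40.8 111.0
[206 214] 43.8 112.9
[205 214] 46.0 111.8
[204 214] 48.2 110.8
[203 214] 50.5 109.8
[202 214] 52.7 109.0
[201 214] 55.0 108.2
[200 214] 57.2 107.5
[199 214] 59.5 106.8
[204 223] 58.7 130.9
[205 222] 55.4 130.6
[206 221] 52.1 130.2
[207 220] 48.8 129.8
[208 220] 47.0 131.6
[209 220] 45.3 133.6
[210 221] 45.2 137.9
[211 222] 45.4 142.1
[212 223] 45.9 146.3
[213 224] 46.6 150.4
[212 225] 49.8 149.5
[212 226] 51.9 150.9
[211 227] 55.1 150.0
[210 228] 58.3 149.2
[248 213] 60.5 -102.8
[248 201] 60.4 -75.3
[247 198] 60.3 -68.1
[246 196] 60.1 -63.0
[245 194] 60.3 -57.8
[244 192] 61.0 -52.7
[243 191] 60.6 -49.6
[239 187] 60.9 -36.6
[231 183] 60.8 -16.2
notch [[-0.03838689  0.03963541]] 134.0832316732036
corners [[0.63479768 0.36721335]
 [0.53199418 0.25815965]
 [0.41578013 0.3633495 ]
 [0.38426745 0.26823933]
 [0.42933327 0.22380535]]
tongue 155.91582846301222 -135.79301084326005
plate c from top&bottom [0.52528891 0.36528143]
blob 266.041095890411 249.3972602739726 73
grip [0.41839407 0.25246672] 143.1537258098043 -134.40634706546084
neck top [[0.51654893 0.35894389]
 [0.51991356 0.36128124]]
check scene: flange C, neck top, grip top [[222.75426445 189.48474907]
 [222.03757371 169.21640106]
 [219.79514439 208.1923542 ]]
```

```bash
cat >> m.py <<'E'
ok=(r>.059)&~((a>65)&(a<118))&~((a>126)&(a<154))
f=least_squares(lambda q:np.hypot(*(P[ok]-q[:2]).T)-q[2],[*C,.063],loss="soft_l1",f_scale=.001)
C=f.x[:2];print("C",f.x,"std",np.std(f.fun))
E
python3 - <<'E' | grep -v "^\["
from m import *
A=lambda d:(round(np.hypot(*d)*1e3,1),round(float(np.degrees(np.arctan2(d[1],d[0]))),2))
q=lambda L:(np.float64(L)+.5)/4-.5+[165,135]
nc=plane("top",[[205,222],[206,221],[207,220],[212,225],[212,226],[211,227]],.028)
print("notch sides",A(nc[:3].mean(0)-C),A(nc[3:].mean(0)-C),A(nc.mean(0)-C))
cs=plane("top",q([[223,107],[407,280],[225,470],[390,523],[465,445]]),.012);print(" corners",cs.round(4).tolist())
print("tongue mid",A(cs[3:].mean(0)-C),"tongue end edge dir",A(cs[3]-cs[4]),"edge top-right",A(cs[0]-cs[1]),"tip-base",A(cs[0]-C),A(cs[2]-C),A(cs[1]-C))
print("plate c",(cs[0]+cs[2])/2)
G=plane("top",[[266.0,249.2]],.066)[0];print("grip",G,A(G-C))
# neck top circle/nipple
y=hsv[196:212,212:228];mm=(y[...,1]>70)&(y[...,0]>10)&(y[...,0]<32);v,u=np.nonzero(mm);print("nipple",u.mean()+212,v.mean()+196,mm.sum(),plane("top",[[u.mean()+212,v.mean()+196]],.096))
print("scene neck top: 222?",proj("scene",[[*C,.088],[*G,.066]]).tolist())
# scene rays
print("scene nipple",plane("scene",[[165+340/6-.4,155+96/6-.4]],.097),"scene flange nothing")
E
```

```text
C [0.51861346 0.35462025] rmed 0.06217192657108761 area 1758
C [0.51784397 0.35676785 0.06346064] std 0.0006269065159703586
notch sides (np.float64(50.1), 131.09) (np.float64(50.6), 151.7) (np.float64(49.6), 141.45)
 corners [[0.6339, 0.3663], [0.5281, 0.2524], [0.4132, 0.3588], [0.3835, 0.2609], [0.4297, 0.217]]
tongue mid (np.float64(162.0), -133.35) tongue end edge dir (np.float64(63.7), 136.49) edge top-right (np.float64(155.4), 47.12) tip-base (np.float64(116.4), 4.68) (np.float64(104.7), 178.87) (np.float64(104.9), -84.38)
plate c [0.52352919 0.3625508 ]
grip [0.41868177 0.2525878 ] (np.float64(143.8), -133.59)
nipple 219.8 203.0 10 [[0.51792042 0.35664229]]
scene neck top: 222? [[221.48428848001174, 172.0299321899475], [219.84777639859118, 208.1255900373787]]
scene nipple [[0.512965   0.35178761]] scene flange nothing
```

```bash
cat > g.py <<'E'
import numpy as np
from station import manip
from scipy.spatial.transform import Rotation as R
def go(p,yaw):
    s=manip.sense();M=R.from_quat(s["tool_rot"])
    x=M.as_matrix()[:,0];x=np.array([x[0],x[1],0]);y=M.as_matrix()[:,1];a=np.degrees(np.arctan2(y[1],y[0]))
    print("t",s["t"],"pos",s["tcp_pos"],"yaw",a,"tilt",M.as_matrix()[:,2],"q",s["q"].round(2),"F",s["force"].round(1))
    dy=(a-yaw+90)%180-90
    print("shift cm",M.inv().apply(np.array(p)-s["tcp_pos"]).round(4)*100,"turn z",round(dy,2))
E
python3 -c "
from g import *
go([.518,.357,.16],51.5)"
```

```text
t 0.3 pos [0.26196384 0.5672021  0.24995975] yaw 65.20248265706375 tilt [-4.51415727e-04 -6.20330806e-04 -9.99999706e-01] q [ 0.96  0.53  1.43  0.    1.18 -0.18] F [ 0.1 -0.1 -0.6]
shift cm [-32.06  -8.34   9.  ] turn z 13.7
```

carry_out([
  [[-1.5,-0.4,0,0,0,1,8.54],[-4.5,-1.2,0,0,0,2,8.54],[-8,-2.1,0,0,0,4,8.54],[-11.5,-3,0,0,0,5.5,8.54],[-15,-3.9,0,0,0,7,8.54],[-18.5,-4.8,0,0,0,8.5,8.54],[-22,-5.7,1,0,0,10,8.54],[-25.5,-6.6,2.5,0,0,11.5,8.54],[-28.5,-7.4,5,0,0,12.5,8.54],[-31,-8.1,7,0,0,13.5,8.54],[-32,-8.3,8.5,0,0,13.7,8.54],[-32.1,-8.3,9,0,0,13.7,8.54]],
])

```text
t: 1.3
tcp_pos: [0.5197, 0.3547, 0.1575]
tool_rot: [0.331, 0.943, -0.002, -0.001]
force: [-0.1, -0.3, 0.3]
finger_gap: 0.999
gripper_force: 0.0
```

```bash
python3 -c "
from g import *
go([.518,.357,.073],51.5)
from h import *
crop('top',165,135,130,145,4,'pics/t2.png')"
```

```text
t 1.3 pos [0.5197408  0.35470871 0.15749272] yaw 51.28318021558383 tilt [-0.00326291 -0.00207136 -0.99999253] q [ 0.42  0.65  1.5  -0.    1.   -0.47] F [-0.1 -0.3  0.3]
shift cm [0.27 0.1  8.45] turn z -0.22
```

View pics/t2.png

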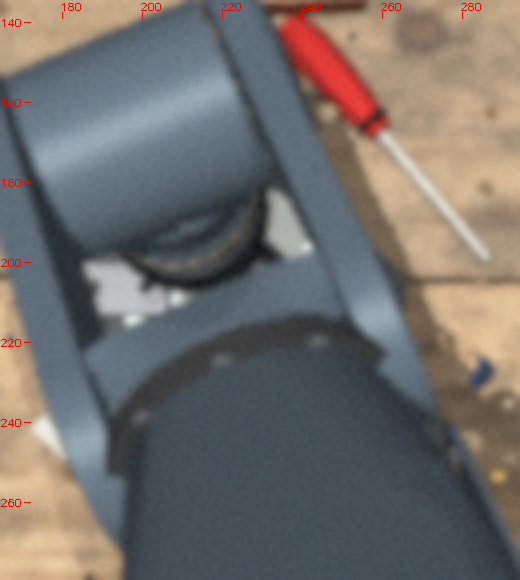

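The arm blocks the top view here; only the screwdriver, about (250,170), is clear. From now on I'll check with the scene camera.

carry_out([
  [[0,0,0.5,0,0,0,8.54],[0,0,2,0,0,0,8.54],[0,0,3.5,0,0,0,8.54],[0,0,5,0,0,0,8.54],[0,0,6,0,0,0,8.54],[0,0,7,0,0,0,8.54],[0,0,7.8,0,0,0,8.54],[0,0,8.3,0,0,0,8.54],[0,0,8.6,0,0,0,8.54],[0,0,8.6,0,0,0,8.54],[0,0,8.6,0,0,0,8.54]],
])

```text
t: 2.27
tcp_pos: [0.519, 0.3575, 0.0746]
tool_rot: [0.33, 0.944, 0.0, 0.0]
force: [0.8, 0.5, 0.2]
finger_gap: 1.0
gripper_force: 0.0
```

```bash
python3 -c "
from g import *
go([.518,.357,.073],51.5)
from h import *
crop('scene',165,115,120,130,5,'pics/s2.png')"
```

```text
t 2.2667 pos [0.51896903 0.35750697 0.07458855] yaw 51.50058332830528 tilt [ 5.68996657e-04  2.53618380e-04 -9.99999806e-01] q [ 0.43  0.76  1.54 -0.    0.84 -0.47] F [0.8 0.5 0.2]
shift cm [ 0.04 -0.1   0.16] turn z 0.0
```

View pics/s2.png

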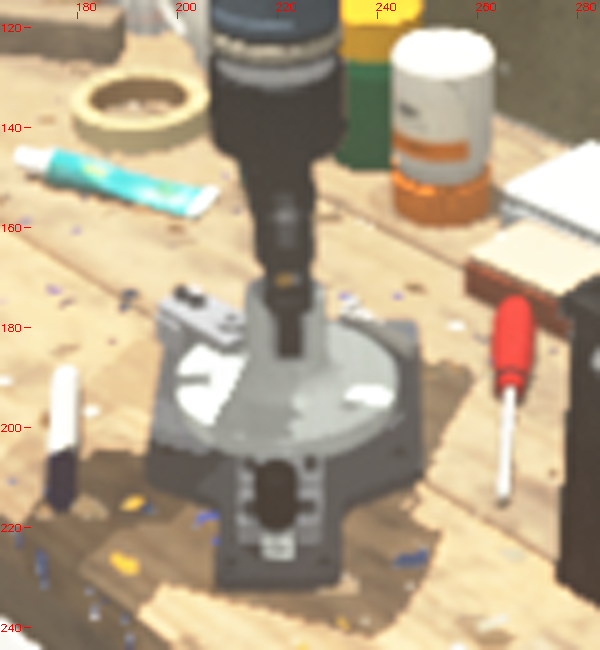

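The scene view shows the near finger at about (223,183), centred on the neck at (222,180), with clearance. Closing now.

carry_out([
  [[0,0,0,0,0,0,7],[0,0,0,0,0,0,6],[0,0,0,0,0,0,5.2],[0,0,0,0,0,0,4.6],[0,0,0,0,0,0,4.2],[0,0,0,0,0,0,4.2],[0,0,0,0,0,0,4.2],[0,0,0,0,0,0,4.2]],
], force=40)

```text
t: 2.98
tcp_pos: [0.5184, 0.3571, 0.0749]
tool_rot: [0.33, 0.944, -0.0, -0.0]
force: [-2.0, -2.2, 4.9]
finger_gap: 0.552
gripper_force: 41.4
```

carry_out([
  [[0,0,0,0,0,-1.5,4.2],[0,0,0,0,0,-5,4.2],[0,0,0,0,0,-9,4.2],[0,0,0,0,0,-13,4.2],[0,0,0,0,0,-17,4.2],[0,0,0,0,0,-21,4.2],[0,0,0,0,0,-25,4.2],[0,0,0,0,0,-29,4.2],[0,0,0,0,0,-33,4.2],[0,0,0,0,0,-37,4.2],[0,0,0,0,0,-41,4.2],[0,0,0,0,0,-43,4.2]],
])

```text
t: 3.98
tcp_pos: [0.5185, 0.3574, 0.0749]
tool_rot: [-0.04, 0.999, 0.0, -0.0]
force: [-2.3, -1.2, 4.8]
finger_gap: 0.553
gripper_force: 41.5
```

```bash
python3 -c "
from g import *
go([.518,.357,.073],136.5)
from h import *
crop('scene',165,115,120,130,5,'pics/s3.png')"
```

```text
t 3.9833 pos [0.51849424 0.35741288 0.07488082] yaw 94.58453024698728 tilt [-3.78928002e-04  3.31553414e-04 -9.99999873e-01] q [ 0.43  0.76  1.54  0.    0.84 -1.23] F [-2.3 -1.2  4.8]
shift cm [ 0.05 -0.04  0.19] turn z -41.92
```

View pics/s3.png

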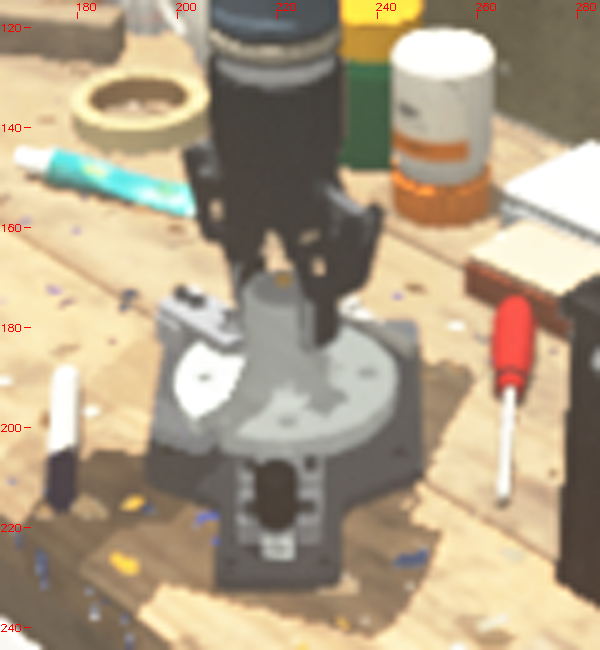

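The holes moved: one is now at about (204,190) and another at (222,199). So the housing is turning with the gripper, and I'll finish the turn.

carry_out([
  [[0,0,0,0,0,-2,4.2],[0,0,0,0,0,-6,4.2],[0,0,0,0,0,-10,4.2],[0,0,0,0,0,-14,4.2],[0,0,0,0,0,-18,4.2],[0,0,0,0,0,-22,4.2],[0,0,0,0,0,-26,4.2],[0,0,0,0,0,-30,4.2],[0,0,0,0,0,-34,4.2],[0,0,0,0,0,-38,4.2],[0,0,0,0,0,-41,4.2],[0,0,0,0,0,-42,4.2]],
])

```text
t: 5.03
tcp_pos: [0.5184, 0.3574, 0.0749]
tool_rot: [-0.395, 0.919, 0.0, -0.0]
force: [-2.7, -2.1, 5.0]
finger_gap: 0.553
gripper_force: 41.5
```

carry_out([
  [[0,0,0,0,0,0,4.2],[0,0,0,0,0,0,4.2]],
])

```text
t: 5.2
tcp_pos: [0.5184, 0.3574, 0.0749]
tool_rot: [-0.395, 0.919, 0.0, -0.0]
force: [-2.1, -1.1, 5.4]
finger_gap: 0.55
gripper_force: 41.5
```

```bash
python3 -c "
from g import *
go([.518,.357,.073],136.5)
from h import *
crop('scene',185,165,75,75,8,'pics/s4.png')
C=np.array([.518,.357]);u=np.array([np.cos(np.radians(226.5)),np.sin(np.radians(226.5))])
w=np.array([-u[1],u[0]])
for rr,z in((.055,.028),(.065,.028),(.045,.028)): print(rr,proj('scene',[[*(C+u*rr),z],[*(C+u*rr+w*.009),z],[*(C+u*rr-w*.009),z]]).round(1).tolist())
"
```

```text
t 5.2 pos [0.51843237 0.35744707 0.07485572] yaw 136.5001014332132 tilt [-3.03340628e-04  9.82011625e-05 -9.99999949e-01] q [ 0.43  0.76  1.54  0.    0.84 -1.96] F [-2.1 -1.1  5.4]
shift cm [0.06 0.   0.19] turn z 0.0
0.055 [[221.5, 200.0], [224.7, 200.0], [218.3, 200.1]]
0.065 [[221.4, 202.1], [224.6, 202.1], [218.2, 202.1]]
0.045 [[221.6, 198.0], [224.8, 198.0], [218.5, 198.0]]
```

View pics/s4.png

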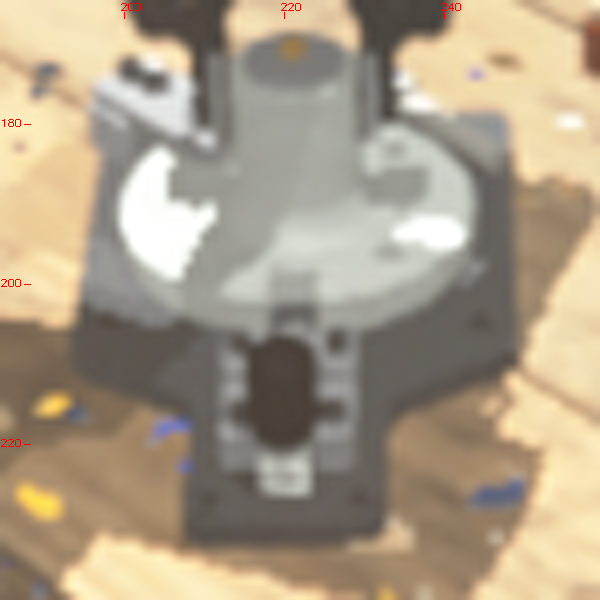

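The notch now sits at about (221.4,200), where the jig axis is expected (221.5,200). Releasing, then rising to view from the top.

carry_out([
  [[0,0,0,0,0,0,5],[0,0,0,0,0,0,5.6],[0,0,0,0,0,0,6.5],[0,0,0,0,0,0,7.5],[0,0,0,0,0,0,7.5],[0,0,-0.5,0,0,0,7.5],[0,0,-2,0,0,0,7.5],[0,0,-4,0,0,0,7.5],[0,0,-6,0,0,0,7.5],[0,0,-7.5,0,0,0,7.5],[0,0,-8,0,0,0,7.5],[0,0,-8,0,0,0,7.5]],
])

```text
t: 6.25
tcp_pos: [0.5197, 0.3579, 0.1562]
tool_rot: [-0.395, 0.919, 0.0, 0.002]
force: [0.3, -0.9, -1.0]
finger_gap: 0.877
gripper_force: 0.0
```

carry_out([
  [[0.5,0,0,0,0,0,6],[2,0,0,0,0,0,5],[4.5,0,0,0,0,0,5],[7,0,0,0,0,0,5],[9.5,0,0,0,0,0,5],[12,0,0,0,0,0,5],[13.8,0,0,0,0,0,5],[14.5,0,0,0,0,0,5],[14.5,0,0,0,0,0,5],[14.5,0,0,0,0,0,5]],
])

```text
t: 7.08
tcp_pos: [0.4194, 0.2523, 0.154]
tool_rot: [-0.394, 0.919, 0.0, 0.0]
force: [0.3, -0.0, -0.4]
finger_gap: 0.582
gripper_force: 0.0
```

```bash
python3 -c "
from g import *
go([.418,.252,.062],136.5)
from h import *
crop('scene',175,115,90,120,5,'pics/s5.png')
print(proj('scene',[.418,.252,.066]))
"
```

```text
t 7.0833 pos [0.419418   0.25234474 0.1539886 ] yaw 136.4674677617736 tilt [ 3.43404907e-04  2.77098258e-04 -9.99999903e-01] q [ 0.31  0.5   1.86  0.    0.78 -2.07] F [ 0.3 -0.  -0.4]
shift cm [0.13 0.08 9.2 ] turn z -0.03
[[219.80023241 208.33364877]]
```

View pics/s5.png

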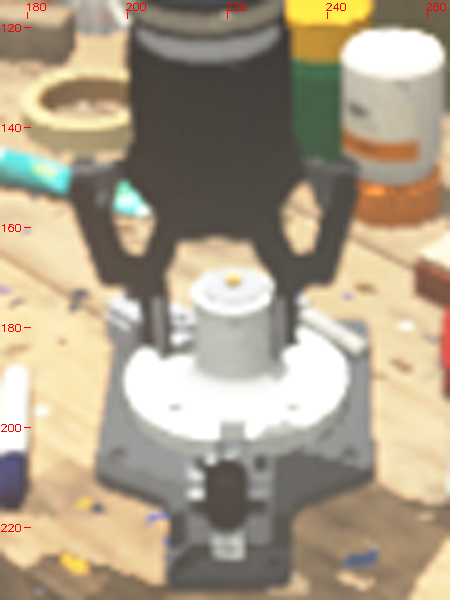

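The housing is seated flat with its notch at about (221,201). The fingers, centred at about 219.5, are in line with the grip at (220,213). Descending and gripping.

carry_out([
  [[0.1,0.1,0.5,0,0,0,5],[0.1,0.1,2,0,0,0,5],[0.1,0.1,4,0,0,0,5],[0.1,0.1,5.5,0,0,0,5],[0.1,0.1,7,0,0,0,5],[0.1,0.1,8,0,0,0,5],[0.1,0.1,8.7,0,0,0,5],[0.1,0.1,9,0,0,0,5],[0.1,0.1,9,0,0,0,5]],
])

```text
t: 7.88
tcp_pos: [0.4175, 0.2523, 0.0637]
tool_rot: [-0.395, 0.919, 0.0, -0.0]
force: [-0.7, 0.4, 0.5]
finger_gap: 0.586
gripper_force: 0.0
```

carry_out([
  [[0,0,0,0,0,0,4],[0,0,0,0,0,0,3],[0,0,0,0,0,0,2.5],[0,0,0,0,0,0,2],[0,0,0,0,0,0,1.8],[0,0,0,0,0,0,1.8],[0,0,0,0,0,0,1.8]],
], force=30)

```text
t: 8.47
tcp_pos: [0.4183, 0.2522, 0.0651]
tool_rot: [-0.395, 0.919, -0.0, 0.001]
force: [1.0, -1.6, 7.3]
finger_gap: 0.266
gripper_force: 29.5
```

carry_out([
  [[-0.2,0,0,0,0,0,1.8],[-0.5,0,0,0,0,0,1.8],[-0.8,0,0,0,0,0,1.8],[-1.1,0,0,0,0,0,1.8],[-1.3,0,0,0,0,0,1.8],[-1.5,0,0,0,0,0,1.8],[-1.7,0,0,0,0,0,1.8],[-1.8,0,0,0,0,0,1.8],[-1.8,0,0,0,0,0,1.8]],
])

```text
t: 9.22
tcp_pos: [0.4306, 0.2651, 0.0651]
tool_rot: [-0.395, 0.919, -0.0, 0.001]
force: [0.3, -2.7, 6.2]
finger_gap: 0.266
gripper_force: 29.5
```

```bash
python3 -c "
from g import *
go([.4379,.2728,.064],136.5)"
```

```text
t 9.2167 pos [0.43062624 0.26514589 0.06508643] yaw 136.51566095533292 tilt [ 1.72290486e-03  8.17748358e-05 -9.99998512e-01] q [ 0.33  0.68  1.87 -0.    0.59 -2.05] F [ 0.3 -2.7  6.2]
shift cm [-1.06 -0.    0.11] turn z 0.02
```

It has travelled 17.8 mm with low force, so the nose has passed the rim and entered the notch. Continuing.

carry_out([
  [[-0.2,0,0,0,0,0,1.8],[-0.4,0,0,0,0,0,1.8],[-0.6,0,0,0,0,0,1.8],[-0.8,0,0,0,0,0,1.8],[-1,0,0,0,0,0,1.8],[-1.1,0,0,0,0,0,1.8],[-1.2,0,0,0,0,0,1.8],[-1.2,0,0,0,0,0,1.8]],
])

```text
t: 9.88
tcp_pos: [0.4365, 0.2714, 0.065]
tool_rot: [-0.396, 0.918, -0.001, -0.003]
force: [-1.5, -11.5, 11.3]
finger_gap: 0.265
gripper_force: 30.0
```

carry_out([
  [[-0.1,0,0,0,0,0,1.8],[-0.1,0,0,0,0,0,1.8]],
])

```text
t: 10.05
tcp_pos: [0.4365, 0.2715, 0.065]
tool_rot: [-0.396, 0.918, -0.002, -0.004]
force: [-1.6, -13.7, 11.8]
finger_gap: 0.268
gripper_force: 30.1
```

Travel stopped at about 26.5 mm with 11 N axial and 8 N lateral force. I'll look before pushing harder.

```bash
python3 -c "
from g import *
go([.4389,.2738,.064],136.5)
from station import manip
print(manip.sense()['ft_torque'])
from h import *
crop('scene',185,160,75,75,8,'pics/s6.png')
"
```

```text
t 10.05 pos [0.43650087 0.27146227 0.06504007] yaw 136.63016662136698 tilt [-0.00560493 -0.00572623 -0.9999679 ] q [ 0.34  0.69  1.84 -0.01  0.62 -2.04] F [ -1.6 -13.7  11.8]
shift cm [-0.34 -0.01  0.1 ] turn z 0.13
[-2.20321907  0.17505285 -0.08999485]
```

View pics/s6.png

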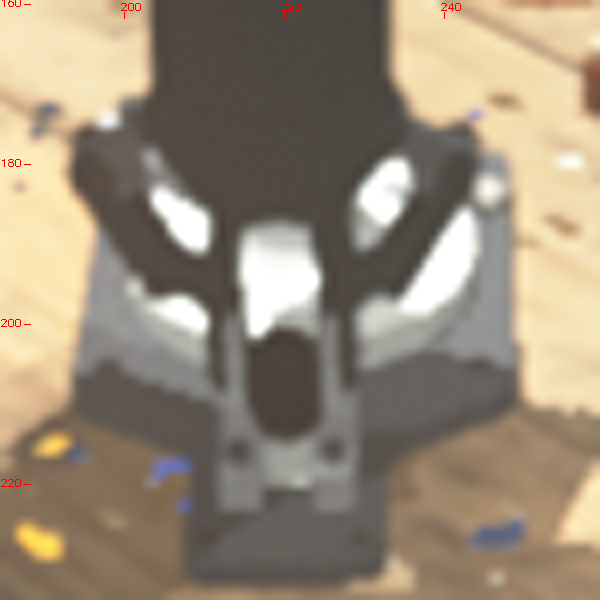

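The grip is now at about (220,208) and the fingers hide the notch. I'll release, back off and measure from the top camera.

carry_out([
  [[0.2,0,0,0,0,0,1.8],[0.2,0,0,0,0,0,3],[0.2,0,0,0,0,0,4.5],[0.2,0,0,0,0,0,5],[0.2,0,0,0,0,0,5],[0.2,0,-1,0,0,0,5],[0.2,0,-3,0,0,0,5],[0.2,0,-5.5,0,0,0,5],[0.2,0,-8,0,0,0,5],[0.2,0,-10,0,0,0,5],[0.2,0,-10,0,0,0,5]],
])

```text
t: 11.02
tcp_pos: [0.4397, 0.2745, 0.1686]
tool_rot: [-0.395, 0.919, -0.0, 0.004]
force: [0.0, 0.1, 0.1]
finger_gap: 0.587
gripper_force: 0.0
```

carry_out([
  [[1,1,0,0,0,0,5],[2,3,0,0,0,0,5],[3,6,0,0,0,0,5],[3,9,0,0,0,0,5],[3,12,0,0,0,0,5],[3,15,0,0,0,0,5],[3,18,0,0,0,0,5],[3,21,0,0,0,0,5],[3,23,0,0,0,0,5],[3,24,0,0,0,0,5],[3,24,0,0,0,0,5]],
])

```text
t: 11.93
tcp_pos: [0.2411, 0.4174, 0.164]
tool_rot: [-0.396, 0.918, -0.0, -0.0]
force: [-0.3, -0.3, -0.0]
finger_gap: 0.587
gripper_force: 0.0
```

```bash
python3 -c "
from g import *
go([.4375,.272,.064],136.5)
from h import *
crop('top',180,160,110,115,5,'pics/t7.png')
im=cams.snapshot('top');g=cv2.cvtColor(im,cv2.COLOR_RGB2GRAY)
w=g[228:254,246:274]<75;y,x=np.nonzero(w);print('blob',x.mean()+246,y.mean()+228,w.sum())
G=plane('top',[[x.mean()+246,y.mean()+228-.2]],.066)[0];d=G-[.5178,.3568];print('grip',G,np.hypot(*d),np.degrees(np.arctan2(d[1],d[0])),np.hypot(*(G-[.41868,.25259])))
"
```

```text
t 11.9333 pos [0.24105957 0.41743915 0.16404478] yaw 136.69822478628254 tilt [-5.75249658e-04 -3.63342066e-04 -9.99999769e-01] q [ 0.81  0.47  1.87  0.    0.8  -1.57] F [-0.3 -0.3 -0. ]
shift cm [ -2.89 -24.27  10.  ] turn z 0.2
blob 257.46666666666664 240.95 60
grip [0.43739368 0.27204407] 0.1168278355288668 -133.4914416607761 0.02699375570597865
```

View pics/t7.png

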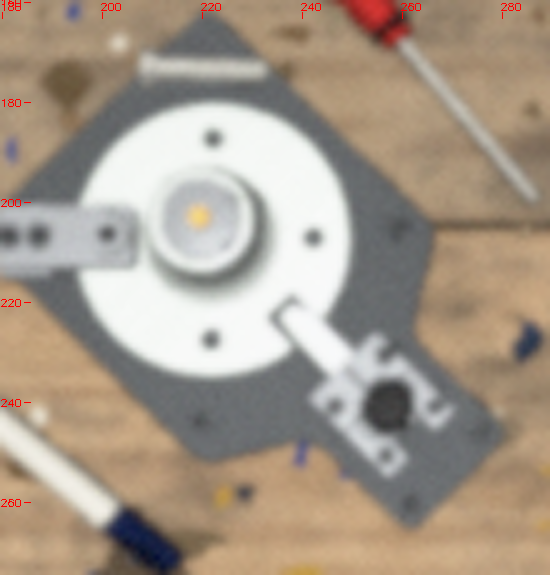

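The key is in the notch with its nose at about (237,222), and the housing is flat. I'll check how far in the nose is from the gap to the notch floor.

```bash
python3 -c "
from h import *
g=np.mean([cv2.cvtColor(cams.snapshot('top'),cv2.COLOR_RGB2GRAY).astype(np.float32) for _ in range(2)],0)
for C in ([.5178,.3568],):
  for a in (226.0,226.5,227):
    u=np.array([np.cos(np.radians(a)),np.sin(np.radians(a))]);w=np.array([-u[1],u[0]])
    out=[]
    for r in range(34,66,1):
      p=proj('top',[[*(C+u*r*1e-3+w*k*1e-3),.028] for k in(-1.5,0,1.5)]).astype(np.float32)
      out.append(int(cv2.remap(g,p[:,0],p[:,1],1).mean()))
    print(a,list(zip(range(34,66,1),out)))
# flanks
u=np.array([np.cos(np.radians(226.5)),np.sin(np.radians(226.5))]);w=np.array([-u[1],u[0]])
for r in(54,59,62):
  p=proj('top',[[*(np.array(C)+u*r*1e-3+w*k*1e-3),.028] for k in range(-16,17)]).astype(np.float32)
  print(r,cv2.remap(g,p[:,0],p[:,1],1)[:,0].astype(int).tolist())
"
```

```text
226.0 [(34, 246), (35, 247), (36, 248), (37, 248), (38, 247), (39, 247), (40, 245), (41, 242), (42, 233), (43, 222), (44, 206), (45, 194), (46, 187), (47, 192), (48, 204), (49, 218), (50, 229), (51, 239), (52, 242), (53, 244), (54, 246), (55, 246), (56, 247), (57, 247), (58, 248), (59, 247), (60, 247), (61, 248), (62, 248), (63, 248), (64, 248), (65, 248)]
226.5 [(34, 246), (35, 247), (36, 248), (37, 248), (38, 247), (39, 247), (40, 245), (41, 241), (42, 234), (43, 222), (44, 208), (45, 194), (46, 188), (47, 192), (48, 205), (49, 218), (50, 230), (51, 238), (52, 243), (53, 245), (54, 246), (55, 247), (56, 247), (57, 248), (58, 248), (59, 248), (60, 248), (61, 248), (62, 248), (63, 248), (64, 248), (65, 248)]
227 [(34, 246), (35, 247), (36, 247), (37, 247), (38, 247), (39, 247), (40, 245), (41, 241), (42, 234), (43, 222), (44, 208), (45, 194), (46, 188), (47, 192), (48, 204), (49, 218), (50, 230), (51, 237), (52, 243), (53, 245), (54, 246), (55, 247), (56, 248), (57, 248), (58, 248), (59, 248), (60, 248), (61, 248), (62, 248), (63, 248), (64, 248), (65, 248)]
54 [248, 247, 246, 242, 237, 224, 207, 190, 184, 190, 204, 220, 230, 239, 244, 246, 247, 247, 245, 243, 241, 237, 233, 232, 234, 238, 242, 246, 248, 248, 248, 249, 248]
59 [239, 240, 240, 236, 227, 219, 206, 196, 193, 200, 213, 227, 237, 243, 246, 248, 248, 248, 248, 248, 247, 245, 244, 242, 241, 241, 241, 241, 242, 243, 240, 238, 238]
62 [198, 200, 202, 200, 194, 186, 175, 179, 188, 200, 215, 230, 239, 244, 247, 248, 248, 248, 248, 248, 246, 243, 240, 235, 226, 221, 218, 213, 207, 205, 202, 195, 189]
```

The gap centres at 46 mm and is only about 2.5–4 mm wide. That suggests the key is at or near home (48 mm nose, 45 mm floor), but it isn't certain. There's plenty of time left, so I'll regrip and push more firmly as a test.

carry_out([
  [[0,-1,0,0,0,0,5],[0,-4,0,0,0,0,5],[0,-7,0,0,0,0,5],[0,-10,0,0,0,0,5],[0,-13,0,0,0,0,5],[0,-16,0,0,0,0,5],[-0.5,-19,0,0,0,0,5],[-1.5,-21.5,0,0,0,0,5],[-2.5,-23.5,0,0,0,0,5],[-2.9,-24.2,0,0,0,0,5],[-2.9,-24.2,0,0,0,0,5],[-2.9,-24.2,0,0,0,0,5]],
])

```text
t: 13.13
tcp_pos: [0.4376, 0.2702, 0.164]
tool_rot: [-0.394, 0.919, 0.0, -0.001]
force: [-0.8, -0.8, 0.6]
finger_gap: 0.58
gripper_force: 0.0
```

```bash
python3 -c "
from g import *
go([.4375,.272,.064],136.5)"
```

```text
t 13.1333 pos [0.43759221 0.27017508 0.16401456] yaw 136.40072335259714 tilt [-1.89609283e-03 -4.44914828e-04 -9.99998103e-01] q [ 0.34  0.51  1.79  0.    0.84 -2.05] F [-0.8 -0.8  0.6]
shift cm [-0.14  0.12 10.  ] turn z -0.1
```

carry_out([
  [[-0.1,0.1,1,0,0,0,5],[-0.1,0.1,3,0,0,0,5],[-0.1,0.1,5,0,0,0,5],[-0.1,0.1,7,0,0,0,5],[-0.1,0.1,8.5,0,0,0,5],[-0.1,0.1,9.5,0,0,0,5],[-0.1,0.1,9.9,0,0,0,5],[-0.1,0.1,9.9,0,0,0,5],[-0.1,0.1,9.9,0,0,0,4],[-0.1,0.1,9.9,0,0,0,3],[-0.1,0.1,9.9,0,0,0,2],[-0.1,0.1,9.9,0,0,0,1.6]],
], force=60)

```text
t: 14.13
tcp_pos: [0.4383, 0.273, 0.0664]
tool_rot: [-0.395, 0.919, 0.0, 0.001]
force: [-1.4, 3.1, 3.4]
finger_gap: 0.258
gripper_force: 58.6
```

carry_out([
  [[0,0,0,0,0,0,1.6],[0,0,0,0,0,0,1.6],[0,0,0,0,0,0,1.6]],
])

```text
t: 14.38
tcp_pos: [0.4383, 0.273, 0.0664]
tool_rot: [-0.395, 0.919, 0.0, 0.001]
force: [-2.2, 2.8, 6.6]
finger_gap: 0.253
gripper_force: 58.6
```

carry_out([
  [[-0.1,0,0,0,0,0,1.6],[-0.2,0,0,0,0,0,1.6],[-0.3,0,0,0,0,0,1.6],[-0.4,0,0,0,0,0,1.6],[-0.4,0,0,0,0,0,1.6]],
])

```text
t: 14.8
tcp_pos: [0.4384, 0.2732, 0.0663]
tool_rot: [-0.395, 0.918, -0.001, -0.003]
force: [-4.4, -6.5, 11.6]
finger_gap: 0.255
gripper_force: 59.3
```

carry_out([
  [[-0.2,0,0,0,0,0,1.6],[-0.4,0,0,0,0,0,1.6],[-0.6,0,0,0,0,0,1.6],[-0.8,0,0,0,0,0,1.6],[-0.8,0,0,0,0,0,1.6]],
])

```text
t: 15.22
tcp_pos: [0.4385, 0.2737, 0.0662]
tool_rot: [-0.397, 0.918, -0.003, -0.011]
force: [-9.6, -24.8, 23.2]
finger_gap: 0.253
gripper_force: 60.3
```

Under 25 N axial load it moved only about 0.4 mm, so it is against a hard stop. I'll unload, release, retreat and re-measure.

carry_out([
  [[0.4,0,0,0,0,0,1.6],[0.8,0,0,0,0,0,1.6],[1.0,0,0,0,0,0,1.6],[1.0,0,0,0,0,0,3],[1.0,0,0,0,0,0,4.5],[1.0,0,0,0,0,0,5],[1.0,0,0,0,0,0,5],[1.0,0,-1,0,0,0,5],[1.0,0,-3,0,0,0,5],[1.0,0,-6,0,0,0,5],[1.0,0,-9,0,0,0,5],[1.0,0,-10,0,0,0,5]],
])

```text
t: 16.22
tcp_pos: [0.4415, 0.2749, 0.1694]
tool_rot: [-0.395, 0.919, -0.0, 0.004]
force: [0.7, 0.0, 0.7]
finger_gap: 0.583
gripper_force: 0.0
```

carry_out([
  [[1,1,0,0,0,0,5],[2,3,0,0,0,0,5],[3,6,0,0,0,0,5],[3,9,0,0,0,0,5],[3,12,0,0,0,0,5],[3,15,0,0,0,0,5],[3,18,0,0,0,0,5],[3,21,0,0,0,0,5],[3,23,0,0,0,0,5],[3,24,0,0,0,0,5],[3,24,0,0,0,0,5]],
])

```text
t: 17.13
tcp_pos: [0.2434, 0.4183, 0.1653]
tool_rot: [-0.396, 0.918, 0.0, -0.0]
force: [1.3, 0.5, -0.7]
finger_gap: 0.582
gripper_force: 0.0
```

```bash
python3 -c "
from m import *
g=cv2.cvtColor(im,cv2.COLOR_RGB2GRAY)
w=g[228:254,246:274]<75;y,x=np.nonzero(w);print('blob',x.mean()+246,y.mean()+228,w.sum())
G=plane('top',[[x.mean()+246,y.mean()+228-.2]],.066)[0];d=G-[.5178,.3568];print('grip',G,np.hypot(*d),np.hypot(*(G-[.41868,.25259])))
u=np.array([np.cos(np.radians(226.5)),np.sin(np.radians(226.5))]);C=np.array([.5178,.3568])
p=proj('top',[[*(C+u*r*1e-3),.028] for r in range(38,56)]).astype(np.float32);print(cv2.remap(g,p[:,0],p[:,1],1)[:,0].tolist())
old=cv2.cvtColor(cv2.imread('pics/top0.png'),cv2.COLOR_BGR2GRAY)
# original: nose tip profile before the rim and bare notch darkness
p=proj('top',[[*(C+u*r*1e-3),.026] for r in range(60,92,1)]).astype(np.float32);print('orig nose r60..91',cv2.remap(old,p[:,0],p[:,1],1)[:,0].tolist())
v=np.radians(141.45);p=proj('top',[[*(C+np.array([np.cos(v),np.sin(v)])*r*1e-3),.028] for r in range(40,66,1)]).astype(np.float32);print('orig notch r40..65',cv2.remap(old,p[:,0],p[:,1],1)[:,0].tolist())
" | grep -v '^\[[0-9]* [0-9]*\] '
```

```text
C [0.51856195 0.35664895] rmed 0.06196022395957465 area 1846
C [0.51746982 0.35721237 0.06389318] std 0.010153570923726145
blob 257.4237288135593 241.01694915254237 59
grip [0.43724185 0.27213886] 0.11686369744143964 0.026957379134575892
[248, 248, 246, 241, 235, 225, 208, 195, 186, 193, 206, 222, 233, 239, 244, 247, 247, 248]
orig nose r60..91 [246, 243, 239, 228, 210, 187, 165, 144, 129, 121, 122, 133, 148, 170, 193, 213, 230, 240, 244, 247, 247, 247, 245, 242, 235, 229, 219, 208, 200, 193, 188, 187]
orig notch r40..65 [247, 245, 241, 228, 212, 191, 165, 143, 124, 114, 110, 107, 106, 106, 107, 108, 108, 108, 108, 108, 108, 107, 107, 108, 107, 107]
```

The evidence agrees. The original gap from rim to nose was only about 9–10 mm, so the key started about 3 mm forward. Moving it 27 mm puts it home, and the remaining gap of about 2.6 mm to the notch floor matches the nominal 3 mm. The key is also against a hard stop, so I'm handing in.

```bash
python3 -c "
from station import sign_off
print(sign_off())"
```

```text
the job is handed in; nothing more can be done
None
```

I turned the housing about 85° so its notch faces the key, and pushed the key against its hard stop, which the camera measurements put at fully home. The housing looks seated flat, the nearby objects I could see had not moved, and the job is handed in at about 17 s.

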